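Tip old memory sticks into the disposal bin

ROBOT

A 6-joint arm with a two-finger parallel gripper is mounted at the origin on a cart in front of the work surface, level with it; the furniture and walls round the work are solid. World frame = base frame: x ahead of the robot, y to its left, z up, the work surface at z = 0. Lengths are in m, angles in rad, forces in N, time in s.
With the tool pointing down it reaches from about 0.275 to 0.875 m from the base axis. Payload 12.5 kg.
Tool frame: the origin (TCP) lies on the centre line of the jaws, within the pads' length; the fingertips stand r.finger_overhang ahead of it and the grasp point (between the pads) lies 3 mm ahead of it (r.finger_overhang is the distance from the TCP to the fingertips, in m); z points along the fingers, y is the direction in which the jaws open and shut (so a half turn about z gives the same grasp; the last joint's range is limited). The gripper opens to 85 mm and grips with 20 to 120 N. Pads are 22 mm wide; open, the fingers measure 114 mm over their backs; the gripper's body (76 mm by 85 mm) begins 54 mm behind the grasp point. The pads swing forward as they close: fully open they stand 13 mm farther back than shut.
Start: joints at [-1.229, 0.351, 1.652, -0, 1.139, -0.085], TCP at [0.228, -0.501, 0.253] pointing down, gripper open.
Joint ranges: [-2.75, 2.75], [-0.79, 2.1], [0.01, 2.65], [-1.57, 4.71], [0.07, 3.14], [-2.87, 2.87]. Speed limits (rad/s): [2.22, 2.22, 2.79, 3.14, 3.14, 3.14].

INTERFACE

Orientations are given as a unit quaternion [x, y, z, w].
In Python, from cell import r, optics gives the robot as it stands. The module is installed in compiled form; this text tells all that it offers. Calls block until the motion is done:
- r.move_to(position, orientation): joint-space move of the TCP to a pose.
- r.move_linear(position, rot=None, vel=0.15): straight line of the TCP; rot=None keeps the orientation; vel is the mean speed in m/s.
- r.set_joints(angles): joint-space move.
- r.set_gripper(opening, squeeze=None): opening from 0.0 (shut) to 1.0 (fully open); squeeze is the grip in N (None keeps the last); returns when the fingers have stopped.
- r.sleep(seconds).
- r.inverse_kinematics(position, orientation): joint angles nearest the present ones, or None.
- optics.get_image(name): name is "scene" or "top" or "wrist"; returns a dict with "pixels" (384x512x3 uint8, red, green, blue), "depth" (384x512 float32, m along the optical axis (not along the pixel's ray), 0 where there is no reading), "fx", "fy", "cx", "cy" (pixels), "camera_from_world" (4x4, takes a point from world to camera coordinates); the wrist camera has in their place "mount" (4x4, takes a point from camera to tool coordinates, whose origin is the TCP and whose axes are the flange's). Camera axes: x right, y down, z forward; pixel columns grow to the right and rows downward; lengths in m; the calibration is good to about 2 mm. A picture is of the moment at which its call begins: read the wrist's pose just before it.
A pose or a line that the arm cannot do raises r.PlanningError and nothing moves.
- r.hand_in(): hands the job in, once; it reports no verdict.
Readings, each from a call of its own:
- r.current_t(): time.
- r.current_q(): joint angles.
- r.current_qvel(): joint speeds.
- r.current_effort(): joint torques, N m.
- r.current_tool_pos(): TCP position.
- r.current_ee_rot(): TCP orientation.
- r.current_contact_force(): force on the tool from outside, world axes, zero at the start.
- r.current_torque(): the same for the moment, N m.
- r.current_opening(): opening from 0.0 (shut) to 1.0 (fully open).
Only numpy, scipy, OpenCV 4.12 (cv2) and the standard library are available. Lean on these libraries where they do the work, as an engineer would, in place of code of your own. Each camera call takes 0.05 s, during which the arm holds its last target.

TASK

Get rid of the old memory sticks lying on the cabinet: swing the disposal bin's lid up and back until it rests on its stop, and lay every memory stick on the bin's level tipping tray. With the lid open, tip the tray to the 60-degree mark (the long bar on its dial), not beyond 75, and hold it there for about two seconds so that all the sticks slide into the bin; then bring the tray back down to level, and shut the lid. Leave the other things where they are.

Things in the scene. Friction and masses are not known exactly. Their poses are not given: they have to be found in the camera images.
- unit: the disposal unit, grey, fixed: base plate 156 (x) x 400 (y) mm with an open bin at its +y end and a hinged tipping tray at its -y end that empties into the bin. The origin lies on the work surface below the tray's hinge; x points away from the robot, y from tray to bin; it stands turned by up to 0.2 rad. Posts beside the tray's hinge rise to 113 mm
- scale_mark (a point): outer end of the 60-degree mark: the longer, thicker, dark bar on the white round angle dial on the -x side of the tray's hinge; the dial's other marks come every 15 degrees, and a dark pointer on the tray moves over it
- bin_floor (a point): centre of the bin's inner floor, 10 mm above the work surface; axes as the unit's. The bin is 122 (x) x 152 (y) mm inside, walls 4 mm, its rim is 60 mm above the work surface. A steep chute leads from the tray's lip into it
- lid (a joint): the lid's hinge angle in rad: 0 shut, 1.72 open, leaning back on its stop. The lid falls shut when let go below about 1.5 and falls open above 1.6; 160 g
- lid_hinge (a point): middle of the lid's hinge axis, at the bin's far (+x) rim, 60 mm above the work surface; axes as the unit's, the hinge axis is y
- lid_handle (a point): middle of the lid's handle: a black round bar, 12 mm thick, 84 mm clear between its two arms, along the unit's y, 172 mm from the hinge, 30 mm clear of the lid's near edge, so in front of the bin; 63 mm above the work surface when shut. It turns with the lid: fully open it is uppermost, at about 231 mm, 23 mm behind (+x of) the hinge
- tray (a joint): the tray's hinge angle in rad: 0 level (it then lies on its rest), growing as its handle end is lifted; 1.047 is 60 degrees; it could go to 1.5. The hinge is stiff (about 0.18 N m), which roughly holds the tray where it is left
- tray_hinge (a point): middle of the tray's hinge axis, at its lip on the bin's side, 95 mm above the work surface; axes as the unit's, the hinge axis is x
- tray_floor (a point): a point on the tray's floor, 65 mm from the hinge, midway across; turns with the tray (x along the hinge, y toward the bin, z out of the floor). The floor is 116 mm (x) and reaches 67 mm to -y and 71 mm to +y of it; walls 18 mm high on three sides, open lip toward the bin: a stick near it is easily pushed off. Sticks lie still when it is level and slide off before 60 degrees
- tray_handle (a point): middle of the tray's handle: a black round bar, 12 mm thick, 84 mm clear between its two arms, along the unit's x, 175 mm from the hinge, 8 mm above the plane of the tray's floor, 34 mm clear of the tray's back wall; 103 mm above the work surface when level. It turns with the tray
- stick1: a black memory stick with a metal plug, lying flat, 18 x 53 x 8 mm high, 14 g; the origin is the centre of its underside, its x across the 18 mm width, y along the length (plug toward -y), z up. May be absent
- stick2: a black memory stick with a metal plug, lying flat, 18 x 53 x 8 mm high, 14 g; the origin is the centre of its underside, its x across the 18 mm width, y along the length (plug toward -y), z up. May be absent
- stick3: a black memory stick with a metal plug, lying flat, 18 x 53 x 8 mm high, 14 g; the origin is the centre of its underside, its x across the 18 mm width, y along the length (plug toward -y), z up. May be absent
- stick4: a black memory stick with a metal plug, lying flat, 18 x 53 x 8 mm high, 14 g; the origin is the centre of its underside, its x across the 18 mm width, y along the length (plug toward -y), z up. May be absent
- stick5: a black memory stick with a metal plug, lying flat, 18 x 53 x 8 mm high, 14 g; the origin is the centre of its underside, its x across the 18 mm width, y along the length (plug toward -y), z up. May be absent
- eraser: an eraser in a card sleeve, 21 x 46 x 13 mm, lying among the sticks; not to be moved; origin at the centre of its underside
- sharpener: a small metal sharpener, 15 x 26 x 12 mm, lying among the sticks; not to be moved; origin at the centre of its underside
- mug: a mug 102 mm high at the back, not to be moved; origin at the centre of its underside
- tape_roll: a roll of paper tape lying flat at the back, 65 mm across, 19 mm high, not to be moved; origin at the centre of its underside
Not all that is in view belongs to the job. Leave any brown look-alike of the stick1 alone.

How it is judged:
By the outcome, as a careful person would: the job done as asked, in the order asked, and still so for the second after the job is handed in, with the robot touching nothing.
Of stick1, stick2, stick3, stick4, stick5 only 3 to 5 are there at a start; the rules pass over those that are not, and their reading is None.
At some moment in a run one of stick1, stick2, stick3, stick4, stick5 may be knocked a few centimetres aside while the robot is not near it.
Once in a run the grip may slacken for a moment while it holds something.
It also fails if it takes over 210 s, if anything falls off the work surface, if the arm or the gripper's body presses on something with over 40 N, if the wrist force passes 120 N, or if a joint passes its speed limit or range.

## Working session

There is one attempt and no reset: what is moved stays moved. The work goes in short steps, each a Python script; the robot and the scene stay as the last script left them, time stands still between calls to the robot, and variables do not carry over. Pictures are saved under pics/ and viewed, and the job is handed in when it is done.

```bash
mkdir -p pics
cat > h.py <<'E'
import numpy as np, cv2
from cell import r, optics
from scipy.spatial.transform import Rotation as R
def snap(cam,name):
    T=None
    if cam=='wrist':
        p=np.array(r.current_tool_pos());q=r.current_ee_rot()
        T=np.eye(4);T[:3,:3]=R.from_quat(q).as_matrix();T[:3,3]=p
    im=optics.get_image(cam)
    W=T@np.array(im['mount']) if cam=='wrist' else np.linalg.inv(im['camera_from_world'])
    np.savez('pics/'+name+'.npz',px=im['pixels'],d=im['depth'],k=[im['fx'],im['fy'],im['cx'],im['cy']],W=W)
    cv2.imwrite('pics/'+name+'.png',im['pixels'][:,:,::-1]); return load(name)
def load(name):
    return dict(np.load('pics/'+name+'.npz'))
def crop(name,u0,v0,u1,v1,s,out):
    a=load(name)['px'][v0:v1,u0:u1,::-1]
    cv2.imwrite('pics/'+out+'.png',cv2.resize(a,None,fx=s,fy=s,interpolation=cv2.INTER_CUBIC))
def cloud(a):
    fx,fy,cx,cy=a['k'];d=a['d'];v,u=np.mgrid[:d.shape[0],:d.shape[1]]
    P=np.stack([(u-cx)/fx*d,(v-cy)/fy*d,d],-1)
    return P@a['W'][:3,:3].T+a['W'][:3,3]
def ray(a,u,v,z):
    fx,fy,cx,cy=a['k'];dr=a['W'][:3,:3]@np.array([(u-cx)/fx,(v-cy)/fy,1]);o=a['W'][:3,3]
    return o+dr*(z-o[2])/dr[2]
def proj(a,P):
    fx,fy,cx,cy=a['k'];Wi=np.linalg.inv(a['W']);c=np.atleast_2d(P)@Wi[:3,:3].T+Wi[:3,3]
    return np.stack([c[:,0]/c[:,2]*fx+cx,c[:,1]/c[:,2]*fy+cy],-1)
def down(yaw): # tool z down, tool y (jaw axis) at angle yaw from world x axis+90..: tool x = (cos,sin)
    c,s=np.cos(yaw),np.sin(yaw)
    return R.from_matrix(np.array([[c,s,0],[s,-c,0],[0,0,-1]])).as_quat()
E
python3 - <<'E'
from h import *
for c in ['scene','top','wrist']:
    snap(c,c+'0'); 
print(r.current_t(),r.finger_overhang,R.from_quat(r.current_ee_rot()).as_matrix(),r.current_opening())
E
```

```text
0.15 0.022 [[ 9.10282271e-01  4.13988047e-01 -2.88784466e-04]
 [ 4.13988142e-01 -9.10281920e-01  8.02866160e-04]
 [ 6.95017154e-05 -8.50388177e-04 -9.99999636e-01]] 0.9992261172040074
```

View pics/scene0.png

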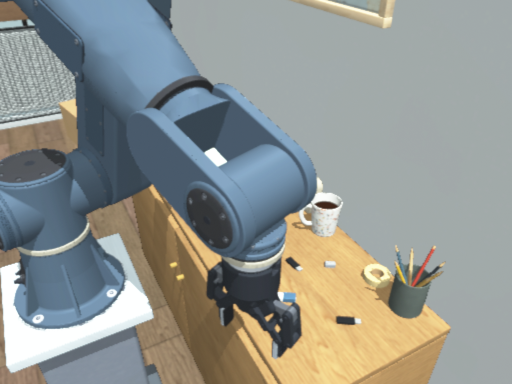

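View pics/top0.png

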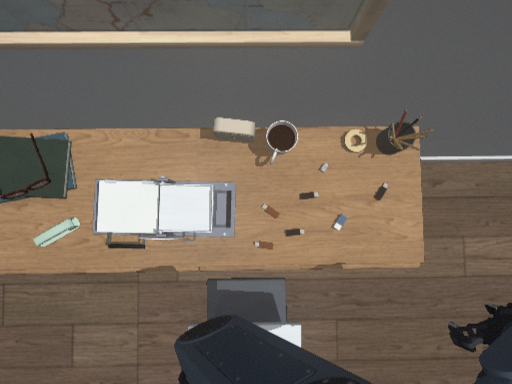

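View pics/wrist0.png

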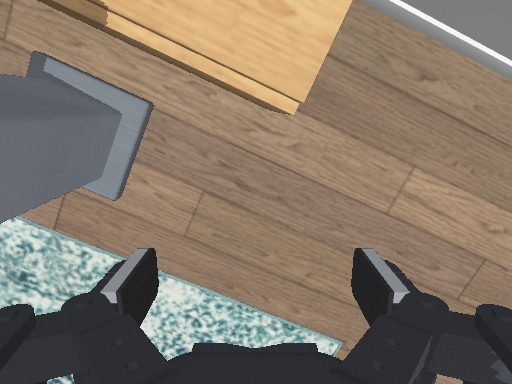

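Run:
```python
from h import *
crop('top0',240,140,430,270,4,'c1'); crop('top0',80,165,250,260,4.6,'c2')
a=load('top0');C=cloud(a)
print(a['W'].round(3),a['k'])
for u,v in [(309,195),(294,232),(381,191),(271,211),(263,244),(324,167),(341,221),(356,140),(282,136),(127,245)]: print(u,v,C[v,u].round(3))
```

```text
[[-0.014 -0.998  0.062  0.46 ]
 [-1.     0.012 -0.021 -0.018]
 [ 0.02  -0.062 -0.998  1.088]
 [ 0.     0.     0.     1.   ]] [379.17922379 379.17922379 256.62899386 191.04230444]
309 195 [ 0.514 -0.19   0.011]
294 232 [ 0.409 -0.146  0.009]
381 191 [ 0.523 -0.398  0.008]
271 211 [ 0.47  -0.081  0.008]
263 244 [ 0.377 -0.057  0.01 ]
324 167 [ 0.593 -0.235  0.013]
341 221 [ 0.439 -0.28   0.01 ]
356 140 [ 0.673 -0.332  0.003]
282 136 [ 0.672 -0.11   0.073]
127 245 [0.384 0.306 0.069]
```

View pics/c1.png

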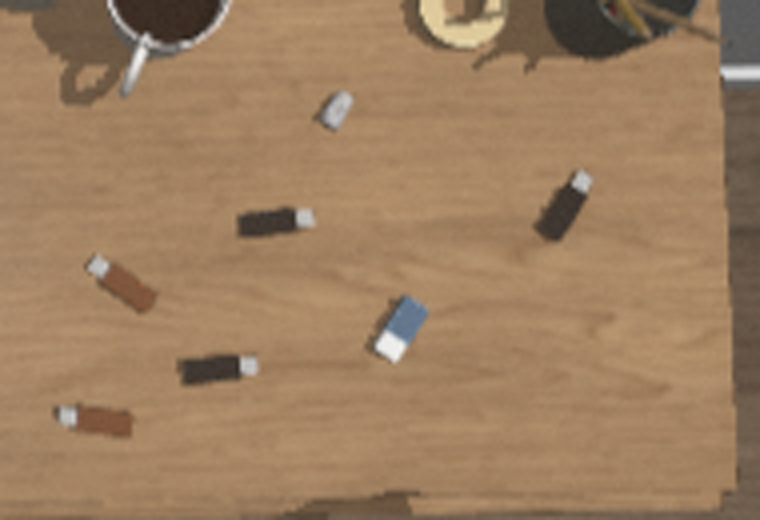

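View pics/c2.png

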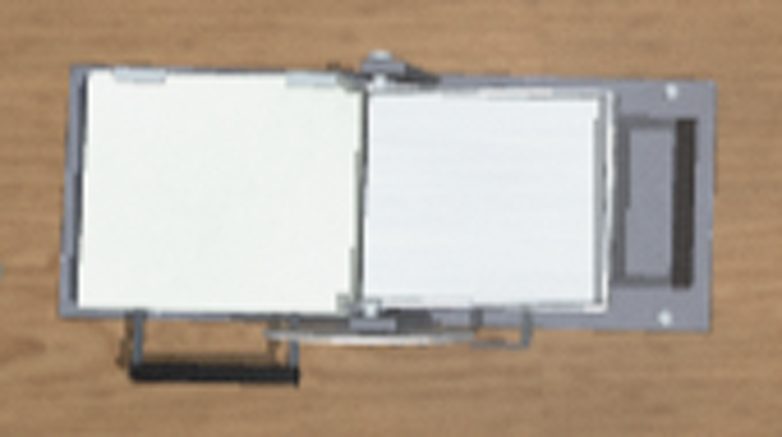

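Run:
```python
from h import *
a=load('top0');C=cloud(a)
pts=[]
for (x,y) in [(72,66),(714,80),(710,330),(60,318)]:
    p=ray(a,80+x/4.6,165+y/4.6,0.008);pts.append(p);print(p.round(4))
pts=np.array(pts)
for i in range(4):print(np.linalg.norm(pts[i]-pts[i-1]).round(4))
d=pts[0]-pts[1];d2=pts[3]-pts[2];print('yaw',np.arctan2(-d[0],d[1]),np.arctan2(-d2[0],d2[1]))
for (x,y) in [(220,190),(485,200),(440,340),(213,372),(685,200),(650,200),(670,90),(525,330)]:
    u,v=int(80+x/4.6),int(165+y/4.6);print((x,y),C[v,u].round(3))
for u,v in [(130+80*4.6,0)]:pass
# handle ends
for (x,y) in [(132,372),(298,376)]: print('lidh',ray(a,80+x/4.6,165+y/4.6,0.069).round(4))
for (x,y) in [(685,120),(685,287)]: print('trayh',ray(a,80+x/4.6,165+y/4.6,0.109).round(4))
print('far white edge',[ray(a,80+x/4.6,165+y/4.6,0.11).round(4) for x,y in [(365,92),(365,310)]])
```

```text
[0.566  0.4151 0.008 ]
[0.5527 0.0198 0.008 ]
[0.3984 0.0238 0.008 ]
[0.4115 0.4204 0.008 ]
0.1546
0.3955
0.1543
0.3968
yaw -0.033805136638378905 -0.03319632670120866
(220, 190) [0.488 0.308 0.066]
(485, 200) [0.48  0.148 0.096]
(440, 340) [0.404 0.169 0.124]
(213, 372) [0.384 0.309 0.067]
(685, 200) [0.478 0.036 0.109]
(650, 200) [0.48  0.061 0.003]
(670, 90) [0.549 0.049 0.006]
(525, 330) [0.407 0.125 0.096]
lidh [0.3827 0.3541 0.069 ]
lidh [0.379  0.2591 0.069 ]
trayh [0.5217 0.0328 0.109 ]
trayh [0.4282 0.0336 0.109 ]
far white edge [array([0.5395, 0.2114, 0.11  ]), array([0.4181, 0.2111, 0.11  ])]
```

```bash
cat >> h.py <<'E'
YAW=-0.034; ORG=np.array([0.481,0.208])
def U(x,y,z):  # unit->world
    c,s=np.cos(YAW),np.sin(YAW)
    return np.array([ORG[0]+c*x-s*y,ORG[1]+s*x+c*y,z])
E
python3 - <<'E'
from h import *
r.move_to([0.381-0.03,0.307,0.27],down(np.pi/2+YAW))
print(r.current_t(),r.current_q())
snap('wrist','w1');snap('top','top1');snap('scene','scene1')
E
```

```text
3.025 [ 6.17683600e-01  1.78468172e-01  1.83781559e+00 -1.02470115e-04
  1.12527894e+00  6.52629634e-01]
```

View pics/w1.png

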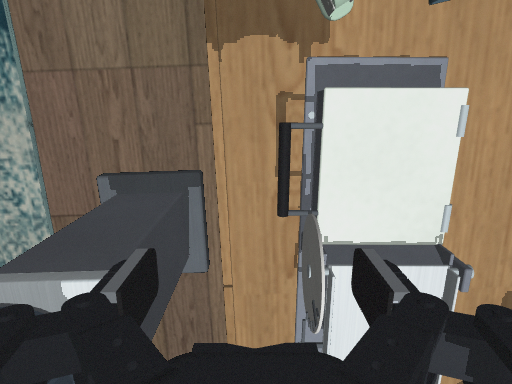

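View pics/scene1.png

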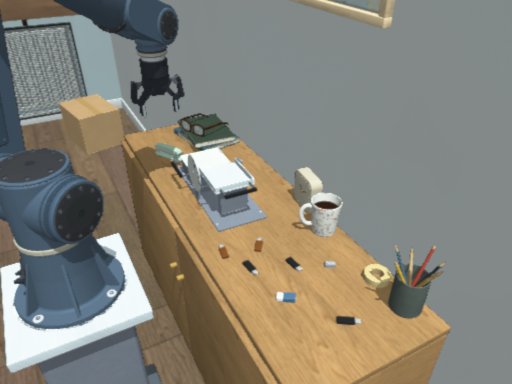

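View pics/top1.png

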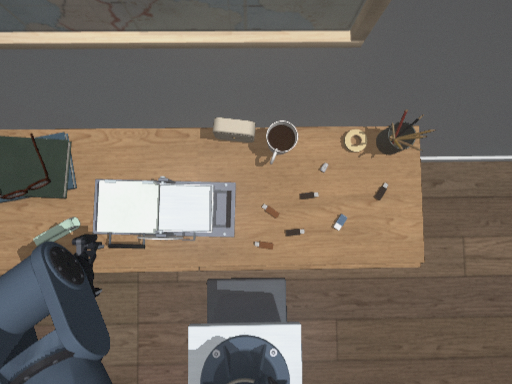

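```bash
python3 - <<'E'
from h import *
a=load('w1');C=cloud(a);px=a['px'].astype(int)
def toU(P):
    c,s=np.cos(YAW),np.sin(YAW);d=P[...,:2]-ORG
    return np.stack([d[...,0]*c+d[...,1]*s,-d[...,0]*s+d[...,1]*c,P[...,2]],-1)
Q=toU(C)
for v in (130,150,168,190,208): 
    seg=Q[v,278:292];print(v,seg[seg[:,2]>0.055].mean(0).round(4),seg[:,2].max().round(4),len(seg[seg[:,2]>.055]))
for u,v in [(284,123),(284,216)]: print('end',toU(ray(a,u,v,0.069)).round(4))
m=np.zeros(Q.shape[:2],bool);m[205:340,298:326]=1
D=Q[m&(Q[...,2]>0.05)&(Q[...,0]<-0.07)];print('disc',D.min(0),D.max(0))
for u,v in [(330,95),(460,95),(325,235),(440,235),(390,160)]:print(u,v,Q[v,u].round(4))
E
python3 - <<'E'
import sys;sys.path.insert(0,'.')
from h import *
crop('w1',270,40,500,350,2.5,'c3')
E
```

```text
130 [-0.1032  0.1408  0.0675] 0.0698 12
150 [-0.1027  0.1214  0.0674] 0.0703 12
168 [-0.1033  0.1034  0.0674] 0.069 12
190 [-0.1033  0.0807  0.0675] 0.0691 11
208 [-0.1028  0.0615  0.0677] 0.0698 11
end [-0.1039  0.1475  0.069 ]
end [-0.1017  0.0533  0.069 ]
disc [-0.13228565 -0.07591554  0.05021304] [-0.0701819   0.16184222  0.39040924]
330 95 [-0.0607  0.1733  0.0663]
460 95 [0.0636 0.1733 0.0647]
325 235 [-0.057   0.0305  0.0651]
440 235 [0.0663 0.0302 0.0644]
390 160 [0.0036 0.1111 0.065 ]
```

```bash
python3 -c "
from h import *
crop('w1',270,90,490,350,2.3,'c3')"
```

```text
(no output)
```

View pics/c3.png

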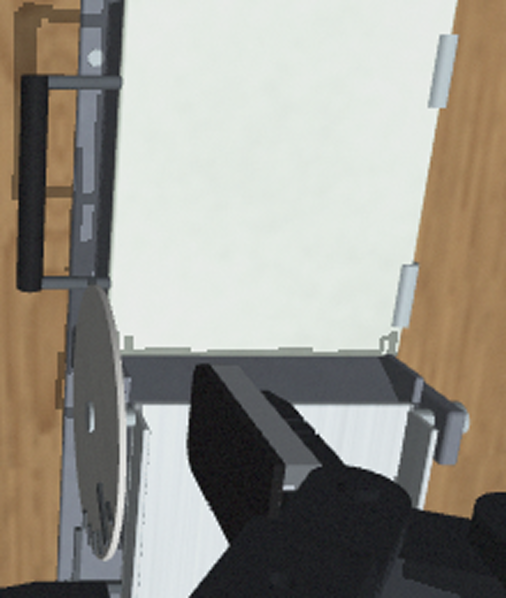

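```bash
cat >> h.py <<'E'
HX,HL=0.069,0.172
def lidpos(th,uy=0.105):
    t=th+0.0174
    p=U(HX-HL*np.cos(t),uy,0.06+HL*np.sin(t)); p[2]+=0.003; return p
def F(): return np.round(r.current_contact_force(),1)
E
python3 - <<'E'
from h import *
p=lidpos(0);r.set_gripper(0.3,40)
o=down(np.pi/2+YAW)
r.move_to(p+[0,0,0.08],o)
r.move_linear(p,vel=0.12)
print(F());r.set_gripper(0.0,30);print(r.current_opening(),F(),r.current_tool_pos()-p)
for th in np.linspace(0,1.2,7)[1:]:
    r.move_linear(lidpos(th),vel=0.12);print(round(th,2),F(),round(r.current_opening(),3))
snap('wrist','w2');print(r.current_t())
E
```

```text
[-0.3 -0.3 -0.3]
0.1261406955070358 [-4.7  1.4  6. ] [-0.00026387  0.00029767  0.00088063]
0.2 [-5.9  4.5  0.1] 0.125
0.4 [-10.7   4.2   4.7] 0.131
0.6 [-19.4   3.9  11.9] 0.127
0.8 [-26.2   1.2  26.7] 0.126
1.0 [-17.5  -3.   25.2] 0.133
1.2 [-7.6 -3.3 18. ] 0.127
8.0833
```

View pics/w2.png

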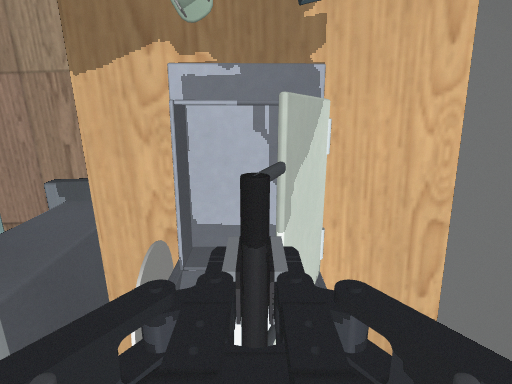

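Run:
```python
from h import *
import h
h.HL=0.1745
for th in [1.2,1.3,1.4,1.5,1.6,1.66,1.70,1.72]:
    r.move_linear(lidpos(th),vel=0.12);print(round(th,2),F(),round(r.current_opening(),3))
print(r.current_t())
```

```text
1.2 [-0.1  2.  -2.4] 0.122
1.3 [-1.2  0.6  3.7] 0.122
1.4 [-1.9 -0.5  6. ] 0.131
1.5 [-1.7 -0.6  4.9] 0.12
1.6 [-0.7 -0.1  6.7] 0.126
1.66 [-0.6 -1.4  2.6] 0.124
1.7 [-0.8  0.1  1.4] 0.128
1.72 [-7.9 -1.5  5.1] 0.126
10.25
```

Run:
```python
from h import *
r.set_gripper(0.4)
p=r.current_tool_pos();r.move_linear(np.array(p)+[0,0,0.06],vel=0.2)
print(F())
# go above tray view
r.move_to(U(0,-0.10,0.30),down(YAW));print(r.current_t(),r.current_q())
snap('wrist','w3');snap('top','top3');snap('scene','scene3')
```

```text
[ 0.1  0.4 -0.6]
12.2167 [1.27822000e-01 1.92949902e-01 1.74316327e+00 1.12829225e-04
 1.20600201e+00 1.73076989e+00]
```

View pics/w3.png

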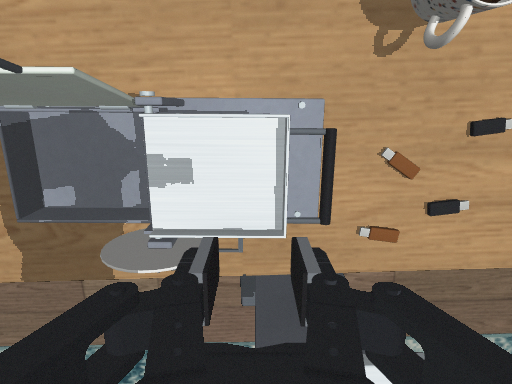

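View pics/top3.png

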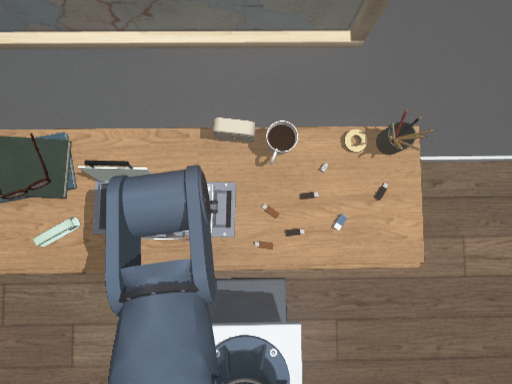

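View pics/scene3.png

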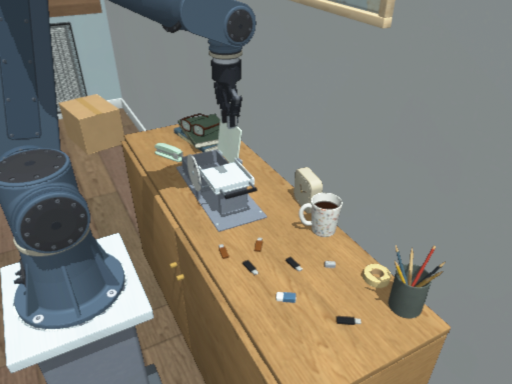

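```bash
cat >> h.py <<'E'
def toU(P):
    c,s=np.cos(YAW),np.sin(YAW);d=np.asarray(P)[...,:2]-ORG
    return np.stack([d[...,0]*c+d[...,1]*s,-d[...,0]*s+d[...,1]*c,np.asarray(P)[...,2]],-1)
def sticks(a,zt=0.008):
    """black bodies -> centre of whole stick using body rect + plug; returns list (xy, yaw, dims, uv)"""
    px=a['px'];C=cloud(a)
    hsv=cv2.cvtColor(px,cv2.COLOR_RGB2HSV)
    m=((C[...,2]>0.0035)&(C[...,2]<0.014)&(a['d']>0)&(C[...,0]>0.3)&(C[...,0]<0.75)&(C[...,1]<0.02)).astype(np.uint8)
    n,l,st,ce=cv2.connectedComponentsWithStats(m)
    out=[]
    for i in range(1,n):
        if st[i,4]<40: continue
        ys,xs=np.where(l==i)
        W=np.array([ray(a,u,v,zt)[:2] for u,v in zip(xs,ys)],np.float32)
        (c,(w,h),ang)=cv2.minAreaRect(W)
        if h>w: ang+=90
        out.append((np.round(c,4),np.round(np.deg2rad(ang),3),np.round((max(w,h),min(w,h)),3),ce[i].round(0),np.median(hsv[ys,xs],0)))
    return out
E
python3 - <<'E'
from h import *
a=load('w3');C=cloud(a);Q=toU(C)
for v in (140,165,190,215):
    s=Q[v,320:338];s=s[s[:,2]>0.095];print('h',s.mean(0).round(4),s[:,2].max().round(4))
for u,v in [(330,128),(327,224)]: print('end',toU(ray(a,u,v,0.109)).round(4))
print('tray wall tops',[toU(ray(a,u,v,0.113)).round(4) for u,v in [(289,115),(286,236),(143,116)]],'floor',Q[170,230].round(4),Q[200,180].round(4))
print('mid',toU(ray(a,147,235,0.095)),toU(ray(a,144,117,0.095)))
for s in sticks(a): print(*s)
print('top')
for s in sticks(load('top3')): print(*s)
E
```

```text
h [ 0.0383 -0.1703  0.1074] 0.1103
h [ 0.0143 -0.1699  0.1073] 0.1093
h [-0.0106 -0.1705  0.1075] 0.109
h [-0.0366 -0.1705  0.1076] 0.1091
end [ 0.0496 -0.1697  0.109 ]
end [-0.0457 -0.1728  0.109 ]
tray wall tops [array([ 0.0613, -0.1307,  0.113 ]), array([-0.0572, -0.1312,  0.113 ]), array([0.0602, 0.0028, 0.113 ])] floor [ 0.0067 -0.0744  0.0939] [-0.0248 -0.0221  0.095 ]
mid [-0.06381527  0.01553102  0.095     ] [0.05873804 0.00789959 0.095     ]
[ 0.6439 -0.0826] 0.733 [0.03  0.006] [418.  11.] [23. 11. 95.]
[ 0.5139 -0.1848] 1.676 [0.049 0.018] [490. 126.] [108.  18.  46.]
[ 0.472  -0.0758] 0.936 [0.054 0.018] [401. 163.] [ 13. 156. 129.]
[ 0.4106 -0.1442] 1.657 [0.054 0.019] [447. 207.] [105.  17.  47.]
[ 0.3759 -0.0558] 1.391 [0.053 0.019] [380. 234.] [ 13. 158. 128.]
top
[ 0.5919 -0.235 ] 2.34 [0.025 0.018] [323. 168.] [ 13.   6. 190.]
[ 0.5225 -0.399 ] 2.552 [0.054 0.02 ] [381. 192.] [13. 58. 73.]
[ 0.5126 -0.1899] 1.682 [0.052 0.017] [308. 196.] [13. 63. 76.]
[ 0.4711 -0.0773] 0.938 [0.055 0.018] [271. 211.] [ 12. 131. 142.]
[ 0.4354 -0.277 ] 2.526 [0.046 0.021] [340. 222.] [106.  54. 159.]
[ 0.4087 -0.1481] 1.666 [0.052 0.018] [294. 232.] [13. 59. 75.]
[ 0.3737 -0.0579] 1.392 [0.052 0.018] [264. 245.] [ 12. 131. 140.]
```

```bash
cat >> h.py <<'E'
def black(a): return [s for s in sticks(a) if s[4][2]<100 and s[4][1]<110 and 0.045<s[2][0]<0.062 and s[2][1]<0.026]
def q6of(p,yaw): return np.arctan2(p[1],p[0])+np.pi/2-yaw
def bestyaw(p,yaw):
    return min([yaw+k*np.pi for k in (-2,-1,0,1,2)],key=lambda y:abs(q6of(p,y)))
def look(p,yaw,tag,h=0.17,off=0.07):
    y=bestyaw(p,yaw); r.set_gripper(0.5)
    r.move_to([p[0]-off*np.cos(y),p[1]-off*np.sin(y),h],down(y))
    a=snap('wrist',tag); return a
def pick(p,yaw,z=0.0235):
    y=bestyaw(p,yaw)
    r.move_to([p[0],p[1],0.10],down(y))
    r.move_linear([p[0],p[1],z],vel=0.12)
    print('at',np.round(r.current_tool_pos(),4),F())
    r.set_gripper(0.0,40); print('grip',r.current_opening(),F())
    r.move_linear([p[0],p[1],0.22],vel=0.25); print('lift',r.current_opening(),r.current_t())
E
python3 - <<'E'
from h import *
a=look([0.4095,-0.146],1.66,'wB')
for s in sticks(a):print(*s)
print(r.current_t())
E
```

```text
[ 0.3717 -0.0765] 2.977 [0.018 0.015] [213.   9.] [ 13. 156. 131.]
[ 0.4706 -0.0784] 0.936 [0.052 0.018] [336.  26.] [ 13. 153. 128.]
[ 0.4096 -0.1468] 1.66 [0.051 0.018] [253. 103.] [105.  19.  52.]
[ 0.5128 -0.1888] 1.683 [0.052 0.019] [367. 164.] [108.  19.  53.]
[ 0.5935 -0.234 ] 2.574 [0.03  0.015] [444. 222.] [101.  10. 201.]
[ 0.4361 -0.2757] 2.546 [0.048 0.023] [270. 250.] [103. 101. 169.]
[ 0.6505 -0.3077] 0.863 [0.054 0.021] [482. 297.] [ 21.  82. 105.]
[ 0.6801 -0.3332] 1.001 [0.028 0.018] [503. 324.] [17. 88. 95.]
14.725
```

View pics/wB.png

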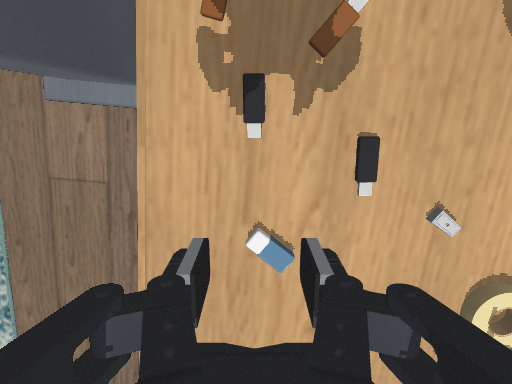

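Run:
```python
from h import *
pick([0.4097,-0.1468],1.66)
a=snap('wrist','wB2')
```

```text
at [ 0.4101 -0.1472  0.0241] [ 0.3 -0.3  0.8]
grip 0.19094870010617795 [-0.9 -0.9  7.9]
lift 0.19463701389343768 17.2583
```

View pics/wB2.png

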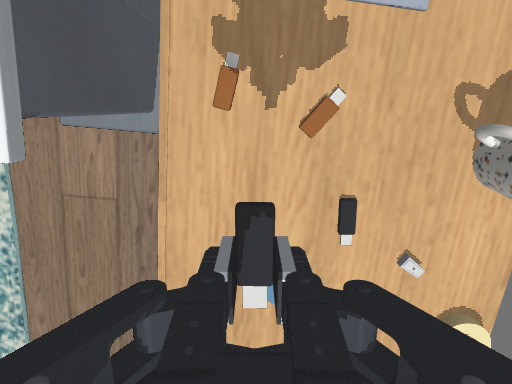

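```bash
cat >> h.py <<'E'
def place(ux,uy,z=0.0245):
    p=U(ux,uy,0.095+z+0.001); y=bestyaw(p,YAW)
    o0=r.current_opening()
    r.move_to(p+[0,0,0.07],down(y))
    o1=r.current_opening(); print('hold',o0,o1)
    if o1<0.15: print('LOST'); return False
    r.move_linear(p,vel=0.12); print('at',F())
    r.set_gripper(0.33); print('open',r.current_opening())
    r.move_linear(p+[0,0,0.10],vel=0.25); print(r.current_t()); return True
E
python3 - <<'E'
from h import *
if place(-0.029,-0.088):
    a=look([0.5127,-0.189],1.683,'wA')
    for s in sticks(a):print(*s)
E
```

```text
hold 0.18642467986686043 0.19682134273981727
at [-0.7  0.2  0.3]
open 0.32867090290399176
19.925
[ 0.6453 -0.1228] 2.238 [0.057 0.017] [424.  37.] [ 20.  13. 110.]
[ 0.5141 -0.1893] 1.678 [0.052 0.017] [255. 104.] [105.  17.  49.]
[ 0.7212 -0.2485] 1.568 [0.216 0.01 ] [479. 192.] [ 90.   5. 101.]
[ 0.5941 -0.2342] 2.601 [0.028 0.015] [339. 170.] [ 90.   9. 191.]
[ 0.4364 -0.276 ] 2.545 [0.046 0.024] [158. 196.] [103. 101. 159.]
[ 0.6539 -0.3124] 0.872 [0.063 0.029] [383. 253.] [ 21.  82. 101.]
[ 0.6833 -0.3275] 1.349 [0.021 0.011] [413. 277.] [17. 87. 87.]
[ 0.523  -0.3974] 2.554 [0.053 0.02 ] [239. 320.] [105.  19.  49.]
[ 0.7214 -0.4099] 2.46 [0.014 0.008] [430. 350.] [ 90.   5. 101.]
```

View pics/wA.png

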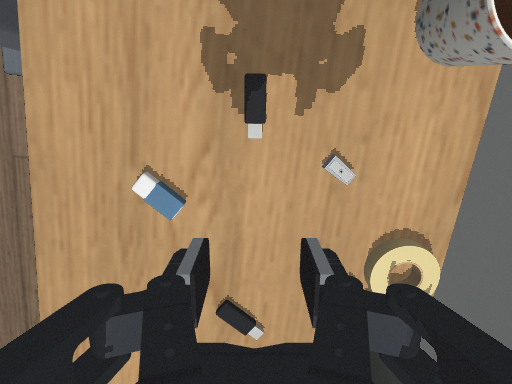

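Run:
```python
from h import *
pick([0.5137,-0.1893],1.68,0.0245)
if place(0.029,-0.082):
    snap('wrist','wT2')
    a=look([0.523,-0.398],2.553,'wC')
    for s in sticks(a):print(*s)
```

```text
at [ 0.5142 -0.1897  0.0252] [ 0.1 -0.1  0. ]
grip 0.19251156324168514 [-1.2  0.1  6.7]
lift 0.1909387860267912 24.2417
hold 0.1909387860267912 0.1876437146740764
at [-0.8 -0.3  1.2]
open 0.33329189708669565
27.0
[ 0.6701 -0.3108] 0.008 [0.01  0.004] [56.  4.] [ 16.  90. 122.]
[ 0.6421 -0.3258] 1.587 [0.05  0.013] [101.  24.] [ 21.  83. 100.]
[ 0.5233 -0.3999] 2.548 [0.051 0.018] [257. 104.] [105.  20.  50.]
[ 0.5934 -0.2351] 2.555 [0.026 0.019] [ 52. 142.] [105.  12. 187.]
[ 0.4374 -0.2776] 2.59 [0.047 0.022] [201. 243.] [100.  24. 111.]
[ 0.4733 -0.0785] 0.984 [0.043 0.02 ] [ 16. 327.] [ 13. 149.  87.]
```

View pics/wC.png

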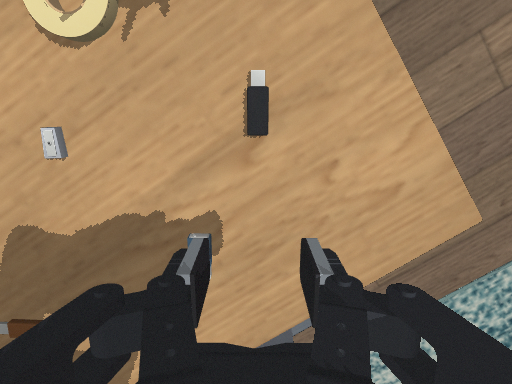

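View pics/wT2.png

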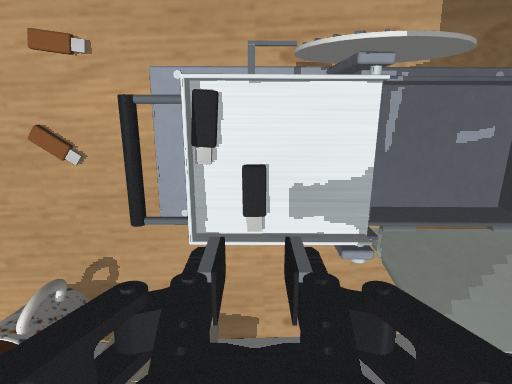

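Run:
```python
from h import *
a=load('wT2')
for u,v in [(204,126),(254,196)]: print(toU(ray(a,u,v,0.103)).round(4))
pick([0.5233,-0.3995],2.55,0.0245)
snap('scene','sc4')
if place(0.0,-0.040):
    r.move_to(U(0,-0.16,0.28),down(bestyaw(U(0,-.16,.28),YAW)))
    snap('wrist','wT3');snap('scene','sc5')
```

```text
[-0.0251 -0.1177  0.103 ]
[ 0.0267 -0.082   0.103 ]
at [ 0.5237 -0.3998  0.0254] [0.7 0.  0.9]
grip 0.1929910986802008 [-0.9  0.7  6.5]
lift 0.19242346176068095 32.3083
hold 0.19035932566259994 0.18725754253557667
at [-0.4  0.  -0.5]
open 0.3292102659786315
36.2417
```

View pics/wT3.png

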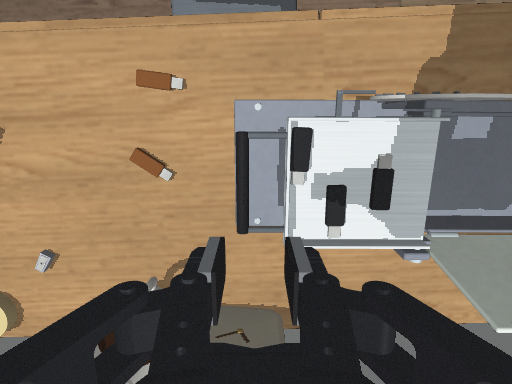

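View pics/sc5.png

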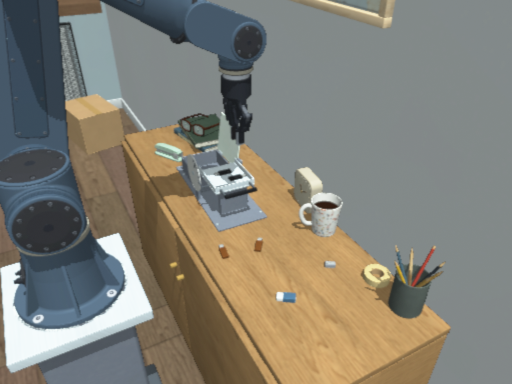

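Run:
```python
from h import *
a=load('wT3')
for u0,u1,v in [(236,249,140),(236,249,180),(236,249,225)]:
    print([toU(ray(a,u,v,0.103)).round(4)[:2] for u in (u0,u1)])
print([toU(ray(a,242,v,0.103)).round(4)[:2] for v in (131,234)])
print('hinge pin', [toU(ray(a,u,v,0.095)).round(4)[:2] for u,v in [(437,112),(415,256)]])
crop('wT3',230,80,512,270,2.7,'c4')
```

```text
[array([-0.0392, -0.1763]), array([-0.0392, -0.1646])]
[array([-0.0024, -0.1769]), array([-0.0024, -0.1648])]
[array([ 0.042 , -0.1776]), array([ 0.042, -0.165])]
[array([-0.0472, -0.1708]), array([ 0.0513, -0.1719])]
hinge pin [array([-0.0634,  0.0054]), array([0.0787, 0.0039])]
```

View pics/c4.png

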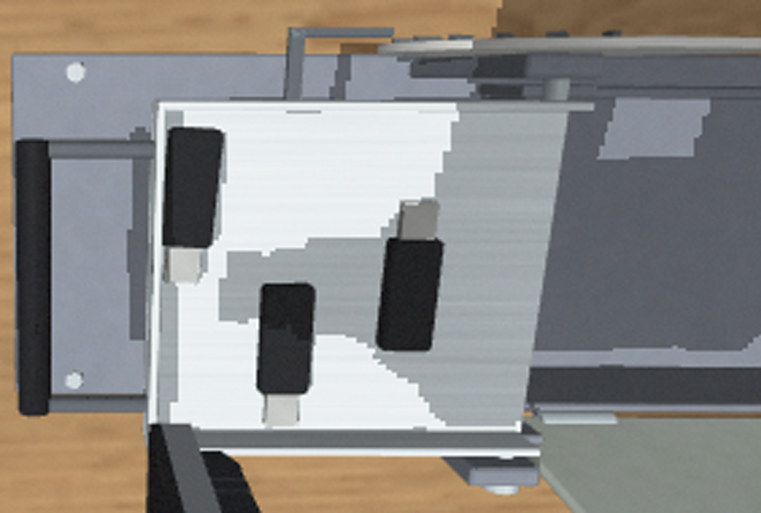

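```bash
cat >> h.py <<'E'
def traypos(ph,ux=0.0):
    p=U(ux,0.004-0.175*np.cos(ph)+0.008*np.sin(ph),0.095+0.175*np.sin(ph)+0.008*np.cos(ph));p[2]+=0.003;return p
E
python3 - <<'E'
from h import *
r.set_gripper(0.33,40)
p=traypos(0);y=bestyaw(p,YAW);r.move_to(p+[0,0,0.08],down(y))
r.move_linear(p,vel=0.12);print(F())
r.set_gripper(0.0,30);print(r.current_opening(),F())
d=np.deg2rad
for ph in [10,20,30,40,50,57]:
    r.move_linear(traypos(d(ph)),vel=0.12);print(ph,F(),round(r.current_opening(),3))
snap('scene','sc6');snap('top','top6');snap('wrist','w6');print(r.current_t())
E
```

```text
[0.4 0.5 0.4]
0.12156779419865654 [-0.1 -6.9  3.6]
10 [ 1.2 -9.4  0.3] 0.126
20 [ -0.7 -13.2   3.9] 0.129
30 [ -1.8 -18.2   9.6] 0.124
40 [ -6.1 -22.3  19.4] 0.126
50 [ -5.8 -19.5  24.8] 0.125
57 [ -4.3 -14.7  22.8] 0.127
41.2417
```

```bash
python3 -c "
from h import *
crop('sc6',150,110,280,240,4.6,'c6')"
```

```text
(no output)
```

View pics/c6.png

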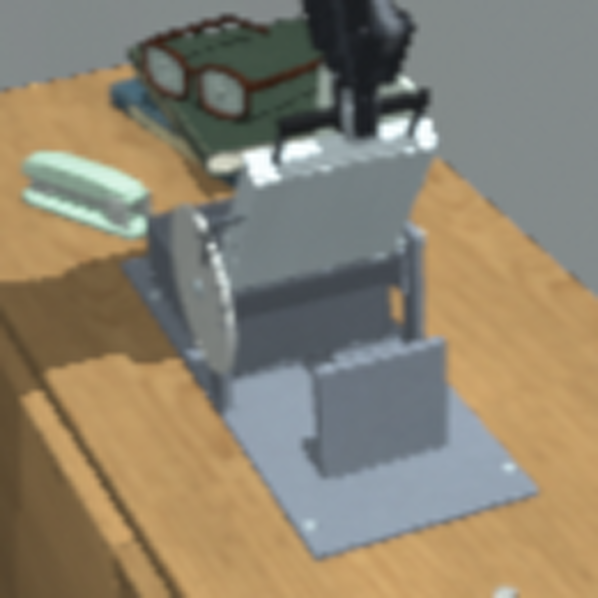

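View pics/w6.png

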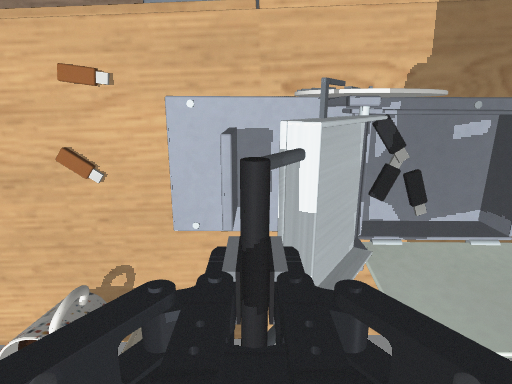

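Run:
```python
from h import *
d=np.deg2rad
ph=d(60.5)
p=U(0,0.004-0.1775*np.cos(ph)+0.008*np.sin(ph),0.098+0.1775*np.sin(ph)+0.008*np.cos(ph))
r.move_linear(p,vel=0.08);print(F(),r.current_tool_pos()-p,r.current_t())
a=snap('scene','sc7')
C=cloud(a)
# underside region in crop c6: polygon (260,200)-(400,180)-(390,250)-(260,265)
m=np.zeros(a['d'].shape,np.uint8)
cv2.fillPoly(m,[np.int32([[150+x/4.6,110+y/4.6] for x,y in [(265,205),(400,185),(385,245),(262,270)]])],1)
P=toU(C[(m>0)&(a['d']>0)]);print(len(P));P0=np.median(P,0);ok=np.linalg.norm(P-P0,axis=1)<.09;P=P[ok]
u,s,v=np.linalg.svd(P-P.mean(0));n=v[2];print('n',n,s,'ang',np.rad2deg(np.arctan2(abs(n[1]),abs(n[2]))))
snap('wrist','w7')
crop('sc7',180,140,220,200,10,'c7')
r.sleep(2.2);print(F(),r.current_t())
```

```text
[ 2.6 -4.4  8.3] [ 0.00110288 -0.00026652  0.00174513] 41.525
408
n [0.00257961 0.86569999 0.50055657] [0.57746472 0.46107786 0.0236092 ] ang 59.96306071689855
[ 2.1 -4.5  8.9] 43.825
```

View pics/c7.png

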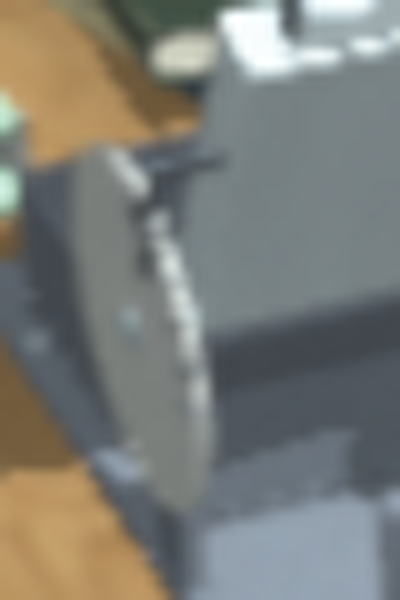

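View pics/w7.png

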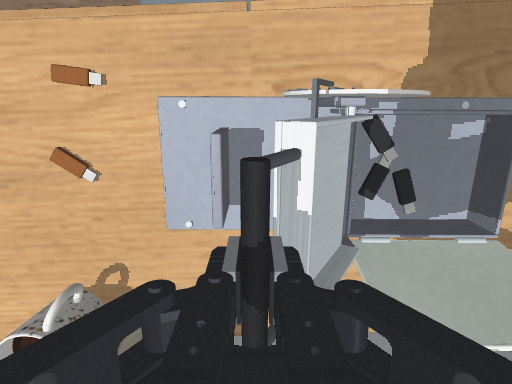

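Run:
```python
from h import *
d=np.deg2rad
for deg in [50,40,30,20,10,4,0]:
    ph=d(deg);R_=0.1765
    p=U(0,0.004-R_*np.cos(ph)+0.008*np.sin(ph),0.098+R_*np.sin(ph)+0.008*np.cos(ph))
    r.move_linear(p,vel=0.12);print(deg,F(),round(r.current_opening(),3))
p=np.array(r.current_tool_pos());r.move_linear(p-[0,0,0.0015],vel=0.05);print(F())
r.set_gripper(0.33);r.move_linear(p+[0,0,0.12],vel=0.25);print(F())
r.move_to(U(0,0.02,0.30),down(bestyaw(U(0,.02,.3),YAW)))
a=snap('wrist','w8');print(r.current_t())
```

```text
50 [ 3.4 -8.2  5.8] 0.125
40 [ 3.7 -5.1  1.8] 0.126
30 [ 4.3 -2.6  0.6] 0.127
20 [ 5.2 -0.4 -1.2] 0.126
10 [ 5.4  2.6 -3. ] 0.126
4 [ 6.1  5.  -1.2] 0.124
0 [ 6.3  8.8 -3.2] 0.126
[-0.6  2.2 12.7]
[-1.4 -0.1 -0.8]
48.5
```

View pics/w8.png

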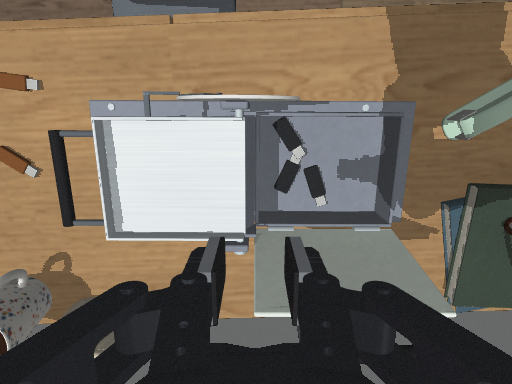

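Run:
```python
from h import *
a=load('w8');Q=toU(cloud(a))
print('tray floor z at y',[Q[v,u].round(4) for u,v in [(120,180),(150,200),(180,140),(230,180)]])
print('sticks',[Q[v,u].round(4) for u,v in [(289,135),(297,155),(288,177),(314,183),(321,201)]])
print('floor',[Q[v,u].round(4) for u,v in [(370,140),(330,150),(265,180)]])
s=Q[180,50:72];s=s[s[:,2]>.09];print('handle',s[:,2].max())
# lid handle region
m=(Q[...,2]>0.2)&(Q[...,2]<.25);print(m.sum())
b=snap('top','top8')
crop('top8',70,140,250,260,4,'c8')
```

```text
tray floor z at y [array([ 0.004 , -0.118 ,  0.0935]), array([ 0.0243, -0.0881,  0.0966]), array([-0.0365, -0.0539,  0.0951]), array([ 0.0034, -0.0055,  0.0964])]
sticks [array([-0.0356,  0.0609,  0.0207]), array([-0.0116,  0.0712,  0.0215]), array([0.0163, 0.0612, 0.0191]), array([0.0241, 0.0942, 0.0189]), array([0.0485, 0.1049, 0.0157])]
floor [array([-0.0287,  0.1623,  0.0111]), array([-0.0163,  0.1138,  0.0102]), array([0.022 , 0.0328, 0.0105])]
handle 0.10876529129631274
155
```

View pics/c8.png

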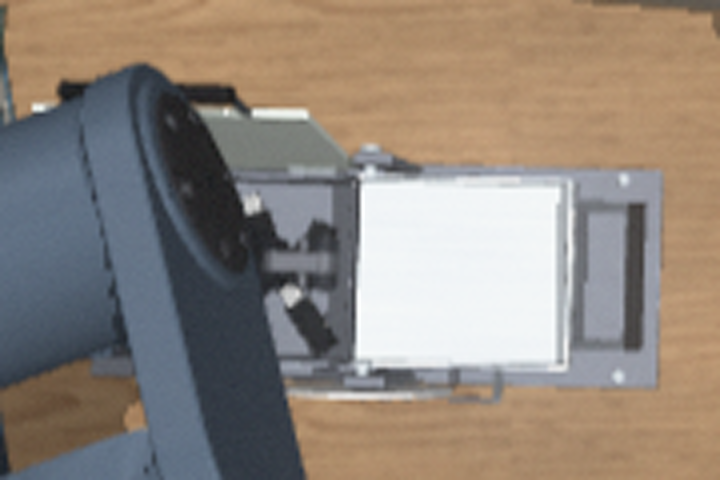

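Run:
```python
from h import *
import h
h.HL=0.1745
r.set_gripper(0.4,30)
o=down(np.pi/2+YAW);p=lidpos(1.72)
r.move_to(p+[0,0,0.07],o)
r.move_linear(p,vel=0.12);print(F())
r.set_gripper(0.0,30);print(r.current_opening(),F())
for th in [1.6,1.45,1.3,1.1,0.9,0.7,0.5,0.3,0.15,0.05,0.0]:
    h.HL=0.1745 if th>0.8 else 0.1735
    r.move_linear(lidpos(th),vel=0.12);print(th,F(),round(r.current_opening(),3))
print(r.current_t())
```

```text
[-0.8  0.4  0.6]
0.1280776668450395 [-9.1 -1.3  5.7]
1.6 [ 0.8 -0.5  6.8] 0.127
1.45 [-0.4  2.5  6.4] 0.126
1.3 [0.1 4.  3.5] 0.123
1.1 [ 1.6  5.8 -0.9] 0.125
0.9 [ 1.2  5.4 -0.8] 0.126
0.7 [-2.6  4.2  2. ] 0.125
0.5 [0.7 4.5 0.5] 0.129
0.3 [ 3.2  3.4 -0.8] 0.125
0.15 [ 4.3  2.4 -1.4] 0.125
0.05 [ 4.7  2.3 -1.2] 0.126
0.0 [ 4.5 -0.2  7.3] 0.131
55.4667
```

Run:
```python
from h import *
p=np.array(r.current_tool_pos());r.move_linear(p-[0,0,0.001],vel=0.05);print(F())
r.set_gripper(0.28);p=np.array(r.current_tool_pos());r.move_linear(p+[0,0,0.2],vel=0.2);print(F())
r.move_to([0.30,0.30,0.30],down(np.pi/2+YAW))
r.sleep(0.5)
a=snap('wrist','w9');snap('top','top9');snap('scene','sc9');Q=toU(cloud(a))
for s in sticks(load('top9')): print(*s)
print(r.current_t())
```

```text
[-3.8 -0.5 21.2]
[-0.2 -0.3 -0.1]
[ 0.5932 -0.2346] 2.656 [0.026 0.014] [324. 167.] [ 14.    6.  173.5]
[ 0.47   -0.0783] 0.937 [0.052 0.018] [270. 211.] [ 12. 130. 128.]
[ 0.4358 -0.2763] 2.526 [0.046 0.023] [340. 222.] [105.   54.5 143.5]
[ 0.3738 -0.0578] 1.415 [0.052 0.017] [264. 245.] [ 12. 132. 127.]
58.25
```

View pics/top9.png

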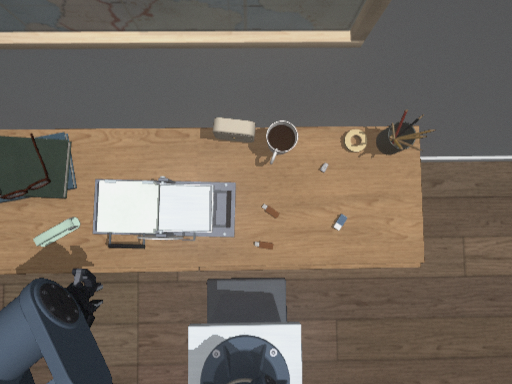

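View pics/w9.png

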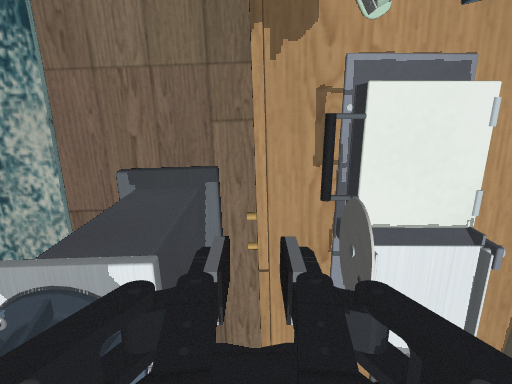

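View pics/sc9.png

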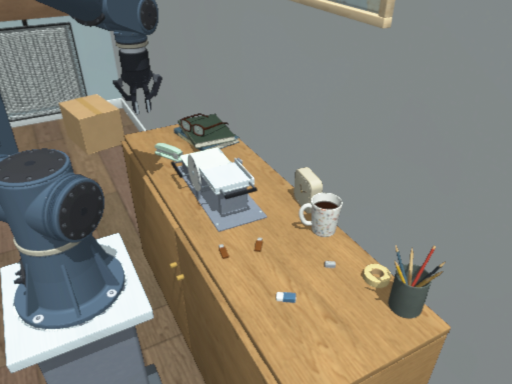

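Top view: the lid is shut (handle at (127,245)), the tray is level, and no black stick is left on the table. The brown look-alikes, eraser and sharpener are where they started. Handing in.

```bash
python3 -c "
from h import *
a=load('w9');Q=toU(cloud(a));s=Q[155,320:338];print('lid handle top',s[s[:,2]>.05][:,2].max(),'lid',Q[150,430])
r.hand_in()"
```

```text
lid handle top 0.06897241322608644 lid [0.00611398 0.10925668 0.06707231]
the job is handed in; nothing more can be done
```

The job is done and handed in at about 58 s of robot time. I opened the lid onto its stop and laid the three black memory sticks that were there on the tray. I then tipped the tray, held it for over two seconds, brought it back to level and shut the lid.

- **Tip angle:** a plane fit to the tray's underside gave 60.0° during the hold. I could not read the dial clearly enough to confirm it there.
- **Sticks:** all three were seen lying on the bin floor before I shut the lid.
- **Tray and lid:** the tray is back at its starting height and the lid handle is back at its shut height.
- **Other things:** the eraser, sharpener and both brown look-alikes are within about 2 mm of where they started. The mug and tape roll look unmoved in the pictures.

Two things did not go exactly as planned:

- **First stick:** it had shifted about 3 cm on the tray, towards the back wall, after I placed it. It stayed on the tray and slid into the bin with the others.
- **Forces:** side forces on the handles reached about 37 N at the wrist while lifting the lid and about 32 N while tipping the tray. I widened the path by a couple of millimetres each time, which brought them down.

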